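# Unclamp a bonded lens tube from a ratchet clamp

### The arm

A 6-joint arm with a two-finger parallel gripper is mounted at the origin on a cart in front of the work surface, level with it; the furniture and walls round the work are solid. World frame = base frame: x ahead of the robot, y to its left, z up, the work surface at z = 0. Lengths are in m, angles in rad, forces in N, time in s.
With the tool pointing down it reaches from about 0.425 to 0.95 m from the base axis. Payload 3.5 kg.
Tool frame: the origin (TCP) lies at the very end of the fingers, on their centre line; the grasp point (between the pads) lies 19 mm behind it; z points along the fingers, y is the direction in which the jaws open and shut (so a half turn about z gives the same grasp; the last joint's range is limited). The gripper opens to 85 mm and grips with 20 to 120 N. Pads are 22 mm wide; open, the fingers measure 114 mm over their backs; the gripper's body (76 mm by 85 mm) begins 54 mm behind the grasp point. The pads swing forward as they close: fully open they stand 13 mm farther back than shut.
Start: joints at [0.979, 0.286, 1.577, -0, 1.279, -0.15], TCP at [0.289, 0.61, 0.199] pointing down, gripper open.
Joint ranges: [-2.77, 2.77], [-0.9, 2.22], [0.21, 2.48], [-1.53, 4.67], [0.24, 2.81], [-2.84, 2.84]. Speed limits (rad/s): [2.79, 2.79, 3.14, 3.14, 3.14, 3.14].

### API

Orientations are given as a unit quaternion [x, y, z, w].
In Python, from cell import ctrl gives the robot as it stands. The module is installed in compiled form; this text tells all that it offers.
- The arm moves only by the tool play_rows, never from a script. Its argument "rows" is a list that holds one entry, the list of rows, each a list of 7 numbers: the shift along the tool's x, y, z in mm, then the turn, a rotation vector about the tool's x, y, z in degrees, then the closure in counts, from 0 (fully open) to 255 (shut). A call has 1 to 12 rows; each row is the pose to reach, as a shift and turn from the pose commanded when the call began, along the tool's axes at that moment; what a row does not reach only later rows make up. A row lasts 1/8 s, in which the tool goes at most 62.5 mm and 10.7 degrees, less where a joint would pass 70% of its speed; a pose out of reach is approached as far as the arm can. A call with a gripper value outside its range is refused whole. The fingers move at their own pace and stop on an object; the grip force is fixed at half the most. Time passes only in rows, so rows that repeat a pose let the fingers close. It gives the time, the measured TCP pose, the force and the opening at its end, in the units of the state.
- ctrl.get_state(): the state, without advancing time (a new reading comes with each control period).
- ctrl.read_camera(name): name is "scene" or "top" or "wrist"; returns a dict with "pixels" (420x560x3 uint8, red, green, blue), "depth" (420x560 float32, m along the optical axis (not along the pixel's ray), 0 where there is no reading), "mtx" (3x3 intrinsics, pixels), "world_to_cam" (4x4, takes a point from world to camera coordinates); the wrist camera has in their place "tool_from_camera" (4x4, takes a point from camera to tool coordinates, whose origin is the TCP and whose axes are the flange's). Camera axes: x right, y up, looking along -z (the intrinsics and any distortion apply to the point x, -y, -z); pixel columns grow to the right and rows downward; lengths in m; the calibration is good to about 2 mm. A picture is of the moment at which its call begins: read the wrist's pose just before it.
- ctrl.close_job(): hands the job in, once; it reports no verdict.
The state is a dict: "clock": time; "qpos": joint angles; "qvel": joint speeds; "tau": joint torques, N m; "eef_pos": TCP position; "eef_rot": TCP orientation; "force": force on the tool from outside, world axes, zero at the start; "moment": the same for the moment, N m; "width": finger opening in m.
Only numpy, scipy, OpenCV 4.12 (cv2) and the standard library are available. Lean on these libraries where they do the work, as an engineer would, in place of code of your own. Each camera call takes 0.05 s, during which the arm holds its last target. There are 200 camera calls.

### The job

The glue on the black lens tube has cured. Lift the ratchet pawl of the clamp clear of the teeth, draw the toothed bar fully back by its knob, and drop the pawl into the teeth again so that the jaw is locked open; only then take the tube out and leave it standing upright in the wooden tray, without disturbing the tools nearby.

Things in the scene. Friction and masses are not known exactly. Their poses are not given: they have to be found in the camera images.
- clamp: bench clamp fixed to the worktop: grey base plate 70 mm (x) by 210 mm (y), 10 mm thick; origin under its centre, on the worktop. Axes: +y = the way the toothed bar is withdrawn (from the jaws towards the knob), z up, x across. Two cheeks, 34 mm over both in x, 34 mm high, guide the bar from y = 32 to 100 mm
- pawl_pivot (a point): point on the fixed pivot axis of the pawl, 85 mm in the clamp's +y from its origin and 48 mm above the worktop, between two ears (30 mm over all in x, 56 mm high). The pivot axis runs along the clamp's x; this point's axes are the clamp's
- pawl_tab (a point): centre of the green thumb tab of the pawl (24 mm wide across the clamp in x, 11 mm thick in y, 16 mm high); with the pawl down it lies 37 mm in -y from the pivot axis and 18 mm above it (66 mm above the worktop). It moves and turns with the pawl. Best pinched from above across its 24 mm width, fingers closing along the clamp's x
- pawl (a joint): angle of the pawl about its pivot, rad: 0 = down in the teeth, grows to 1.0 as the tab is lifted up and over towards +y. The hinge is stiff (0.08 N m, about 2 N at the tab) and the pawl stays wherever it is left. Above 0.25 the tip is clear of the teeth; below that it blocks the bar from being withdrawn
- bar_knob (a point): grip point on the axis of the upright round black knob at the end of the toothed bar, 24 to 27 mm in diameter, from 22 to 72 mm above the worktop; the point is 50 mm above it. 45 mm in +y from the pivot axis when clamped; moves with the bar
- bar (a joint): how far the bar and its moving jaw are withdrawn, m: about 0 = clamped on the tube (with about 2 mm of play), 0.05 = fully back at its stop. Friction 3 N; it stays where it is left. Teeth on its top are 6 mm high, 12.5 mm apart; at the stop a gap lies under the pawl tip
- nest (a point): point on top of the clamp's base plate (10 mm above the worktop) midway between the closed jaws, where the tube stands; axes as for the clamp. It lies 145 mm in -y from the pivot axis. The jaws are 40 mm wide in x, up to 49 mm above the worktop, on the -y and +y sides of the tube
- tube_mid (a point): centre (31 mm above its underside) of the loose black lens tube, 43 mm in diameter, 62 mm tall, 0.12 kg, standing in the clamp; its z is its axis. Free to be gripped across the clamp (along the clamp's x), above the base plate
- tray_in (a point): centre of the inner floor (4 mm above the worktop) of the fixed square wooden tray, 100 x 100 mm outside, walls 4 mm thick and 14 mm high; its x and y run along its sides
- screwdriver_red_mid (a point): bystander: middle of the red screwdriver, 170 mm long along its y, 20 mm high
- eyepiece_mid (a point): bystander: centre of the black eyepiece, 33 mm in diameter, 41 mm tall, standing
- pliers_mid (a point): bystander: middle of the blue pliers, 151 mm long along its y, 11 mm high
Things that resemble listed ones, but are neither listed nor needed, are in the scene too. Leave any blue or green look-alike of the part that bears tube_mid alone.

How it is judged:
On the way, in this order (a step that is already met when the one before it is completed fails the run):
1. the pawl is lifted clear of the teeth while the bar is still in (value of joint pawl above 0.25 rad and value of joint bar below 0.01 m), for 0.1 s.
2. the bar is drawn fully back (value of joint bar above 0.044 m), for 0.1 s.
3. the pawl is back in the teeth, the bar still fully back and the tube still in the clamp (value of joint pawl below 0.09 rad and value of joint bar above 0.044 m and horizontal distance between tube_mid and nest below 0.03 m), for 0.2 s.
At the end, for the whole second after the job is handed in: The bar is fully back (within 6 mm of its stop), the pawl is down in the teeth (below 0.09 rad), and the lens tube stands upright (within 0.1 rad) and at rest on the floor of the wooden tray, released (value of joint bar above 0.044 m and value of joint pawl below 0.09 rad and x of tube_mid in the frame of tray_in between -0.03 and 0.03 m and y of tube_mid in the frame of tray_in between -0.03 and 0.03 m and z of tube_mid in the frame of tray_in below 0.036 m and angle between tube_mid's own z axis and vertical below 0.1 rad and linear speed of lens_tube below 0.02 m/s); the robot touches nothing.
It fails at once if the screwdriver red is disturbed (moved more than 30 mm) (distance of screwdriver_red_mid from where it was at the start of the episode above 0.03 m).
It fails at once if the eyepiece is disturbed (moved more than 30 mm) (distance of eyepiece_mid from where it was at the start of the episode above 0.03 m).
It fails at once if the pliers is disturbed (moved more than 30 mm) (distance of pliers_mid from where it was at the start of the episode above 0.03 m).
It also fails if it takes over 61 s, if anything falls off the work surface, if the arm or the gripper's body presses on something with over 40 N, if the wrist force passes 120 N, or if a joint passes its speed limit or range.

## Working session

There is one attempt and no reset: what is moved stays moved. The work goes in short steps, Python scripts to look and compute and a tool call to move; the robot and the scene stay as the last step left them, time stands still between calls to the robot, and variables do not carry over. Pictures are saved under pics/ and viewed, about 8 in all and at most 12, crops included, and the job is handed in when it is done.

Besides the shell and the picture viewer there is one more tool, called after ">>>" as name(argument=value, ...), one argument or row to a line, values as JSON. play_rows: Moves the arm, as the interface text tells. Its arguments: {"type":"object","properties":{"rows":{"type":"array","items":{"type":"array","items":{"type":"array","items":{"type":"number"}}}}},"required":["rows"]}

```bash
mkdir -p pics; cat > h.py <<'E'
import numpy as np, cv2
from cell import ctrl
from scipy.spatial.transform import Rotation as R
def cam(name):
    s=ctrl.get_state(); c=ctrl.read_camera(name)
    if name=='wrist':
        T=np.eye(4); T[:3,:3]=R.from_quat(s['eef_rot']).as_matrix(); T[:3,3]=s['eef_pos']
        c['c2w']=T@c['tool_from_camera']
    else: c['c2w']=np.linalg.inv(c['world_to_cam'])
    return c
def save(c,n): cv2.imwrite('pics/'+n+'.png',c['pixels'][:,:,::-1])
def cloud(c):
    d=c['depth']; v,u=np.mgrid[:d.shape[0],:d.shape[1]]; K=c['mtx']
    x=(u-K[0,2])/K[0,0]*d; y=(v-K[1,2])/K[1,1]*d
    P=np.stack([x,-y,-d],-1)@c['c2w'][:3,:3].T+c['c2w'][:3,3]
    P[d==0]=np.nan
    return P
def ray(c,u,v,z):
    K=c['mtx']; r=c['c2w'][:3,:3]@np.array([(u-K[0,2])/K[0,0],-(v-K[1,2])/K[1,1],-1]); o=c['c2w'][:3,3]
    return o+r*(z-o[2])/r[2]
E
python3 - <<'E'
from h import *
for n in ('top','scene'):
    c=cam(n); save(c,n+'0'); np.savez('/tmp/'+n,**{k:v for k,v in c.items() if not isinstance(v,str)}); print(c.keys(),c['mtx'].round(1).tolist(),c['c2w'].round(3).tolist())
print(ctrl.get_state())
E
```

```text
dict_keys(['pixels', 'depth', 'mtx', 'world_to_cam', 'c2w']) [[477.1, 0.0, 277.0], [0.0, 477.1, 214.3], [0.0, 0.0, 1.0]] [[-0.026, 0.99, -0.142, 0.469], [-0.999, -0.03, -0.023, 0.005], [-0.027, 0.141, 0.99, 0.956], [0.0, 0.0, 0.0, 1.0]]
dict_keys(['pixels', 'depth', 'mtx', 'world_to_cam', 'c2w']) [[509.4, 0.0, 273.9], [0.0, 509.4, 205.8], [0.0, 0.0, 1.0]] [[0.689, 0.348, -0.635, -0.205], [-0.724, 0.346, -0.597, -0.72], [0.012, 0.872, 0.49, 0.685], [0.0, 0.0, 0.0, 1.0]]
{'clock': 0.1, 'qpos': array([ 9.79015760e-01,  2.87107962e-01,  1.57803966e+00, -1.80856364e-06,
        1.27859751e+00, -1.50006372e-01]), 'qvel': array([-0.00040347, -0.00178964, -0.00058701, -0.00066059,  0.00075758,
        0.00190856]), 'tau': array([ 1.00337580e-03, -4.07297730e+01, -2.93697667e+01, -1.57475197e-04,
        3.37445708e-03, -1.80350344e-05]), 'eef_pos': array([0.28819471, 0.6096489 , 0.19806007]), 'eef_rot': array([ 2.19094871e-01,  9.75702967e-01, -1.00337227e-03, -3.89274020e-04]), 'force': array([ 0.88845271, -0.40257142,  0.8453843 ]), 'moment': array([-0.01411409,  0.02680392,  0.02355119]), 'width': 0.08561136675948097}
```

View pics/top0.png

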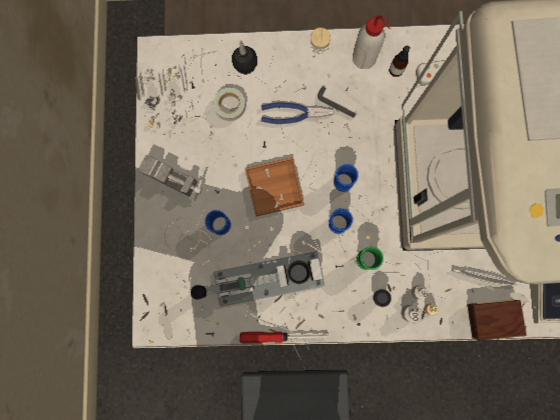

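View pics/scene0.png

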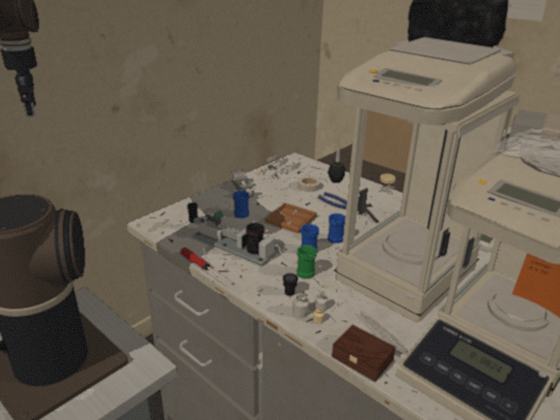

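The top view shows the knob at (198,292), green tab at (241,284), tube at (298,271), tray at (275,186), pliers at (290,112), screwdriver at (265,337) and eyepiece at (382,298). The scene view agrees, with a wall on the left behind the bench. Next I'll measure these.

```bash
python3 - <<'E'
from h import *
c=dict(np.load('/tmp/top.npz')); P=cloud(c); px=c['pixels']; hsv=cv2.cvtColor(px,cv2.COLOR_RGB2HSV)
def show(n,m):
    q=P[m]; q=q[np.isfinite(q[:,0])]; print(n,len(q),'med',np.median(q,0).round(4),'min',np.percentile(q,3,axis=0).round(3),'max',np.percentile(q,97,axis=0).round(3))
def win(u0,u1,v0,v1):
    m=np.zeros(px.shape[:2],bool); m[v0:v1,u0:u1]=1; return m
H,S,V=[hsv[...,i].astype(int) for i in range(3)]
z=P[...,2]
show('table',win(200,230,230,250)); show('wallL',win(0,85,50,350)); show('ledge',win(92,100,100,300))
show('knobtop',win(188,210,280,304)&(z>.06))
show('knob',win(188,210,280,304)&(z>.02))
show('tab',win(230,255,270,300)&(H>55)&(H<95)&(S>80))
t=win(280,318,255,290)&(z>.064); show('tubetop',t)
show('tray',win(240,310,150,222)&(H<20)&(S>90)&(z>.008))
k=(win(240,310,150,222)&(H<20)&(S>90)).astype(np.uint8)
(cc,wh,a)=cv2.minAreaRect(cv2.findNonZero(k)); print('trayrect',cc,wh,a)
b=cv2.boxPoints((cc,wh,a)); print([ray(c,u,v,.014)[:2].round(4).tolist() for u,v in b], ray(c,*cc,.014).round(4))
show('driver',win(235,335,325,350)&(z>.008)); show('eyep',win(370,395,285,310)&(z>.02)); show('pliers',win(255,340,95,130)&(z>.006))
show('clampside',win(205,330,245,310)&(z>.005)&(z<.1))
q=win(205,330,245,312)&(z>.004)&(z<.1); k=cv2.morphologyEx(q.astype(np.uint8),cv2.MORPH_OPEN,np.ones((3,3)))
qq=P[k>0][:,:2].astype(np.float32); print('clamp xy rect',cv2.minAreaRect(qq))
big=cv2.resize(px[140:350,170:400],None,fx=3.4,fy=2.85*1.19,interpolation=cv2.INTER_CUBIC)[:, :800]
big=cv2.resize(px[150:320,180:400],(792,600)); cv2.imwrite('pics/crop.png',big[:,:,::-1])
E
```

```text
table 598 med [0.5587 0.1531 0.    ] min [ 0.54   0.125 -0.003] max [0.576 0.183 0.06 ]
wallL 25398 med [ 0.7265  0.7182 -0.393 ] min [ 0.323  0.715 -0.661] max [ 1.177  0.721 -0.195]
ledge 1594 med [ 0.7873  0.7041 -0.7393] min [ 0.449  0.7   -0.786] max [ 1.138  0.714 -0.711]
knobtop 175 med [0.4563 0.1744 0.0703] min [0.445 0.163 0.064] max [0.467 0.187 0.073]
knob 219 med [0.4569 0.1722 0.0698] min [0.445 0.16  0.035] max [0.467 0.186 0.073]
tab 55 med [0.4704 0.0942 0.0742] min [0.461 0.089 0.07 ] max [0.48  0.098 0.076]
tubetop 165 med [ 0.489  -0.0131  0.0711] min [ 0.468 -0.033  0.065] max [0.508 0.008 0.074]
tray 402 med [0.6616 0.0331 0.0133] min [ 0.608 -0.023  0.009] max [0.717 0.085 0.016]
trayrect (273.9252014160156, 186.25079345703125) (49.40621566772461, 49.795753479003906) 76.86598205566406
[[0.7014, 0.0908], [0.7217, -0.0081], [0.6222, -0.0275], [0.6023, 0.0699]] [0.6615 0.0312 0.014 ]
driver 596 med [0.3663 0.0529 0.0164] min [ 0.357 -0.054  0.01 ] max [0.376 0.101 0.022]
eyep 253 med [ 0.4359 -0.1682  0.04  ] min [ 0.423 -0.183  0.037] max [ 0.45  -0.154  0.042]
pliers 691 med [ 0.8188 -0.0282  0.0093] min [ 0.797 -0.097  0.006] max [0.844 0.048 0.013]
clampside 3905 med [0.4763 0.0484 0.0118] min [ 0.438 -0.049  0.007] max [0.517 0.148 0.072]
clamp xy rect ((0.47656482458114624, 0.05427722632884979), (0.07003152370452881, 0.2266574203968048), 9.555514335632324)
```

View pics/crop.png

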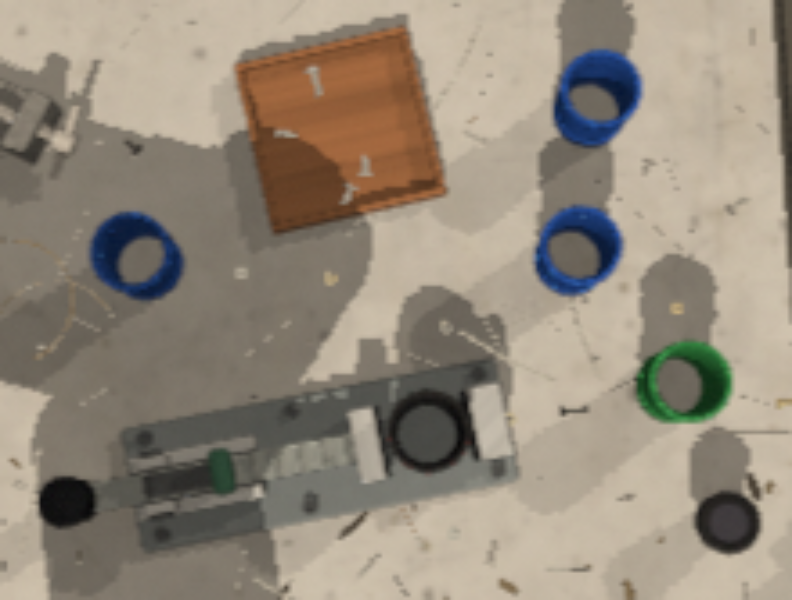

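>>> play_rows(
  rows=[
    [[-32,-32,4,0,0,4.6,0],[-64,-65,8,0,0,9.2,0],[-96,-97,12,0,0,13.8,0],[-128,-129,16,0,0,18.4,0],[-160,-162,20,0,0,23,0],[-193,-194,24,0,0,27.5,0],[-225,-226,28,0,0,32,0],[-257,-259,32,0,0,36.7,0],[-289,-291,36,0,0,41.3,0],[-321,-323,40,0,0,45.9,0],[-353,-355,44,0,0,50.5,0],[-385,-388,48,0,0,54.9,0]],
  ],
)

```text
clock: 1.6
eef_pos: [0.4707, 0.0934, 0.1509]
eef_rot: [0.645, 0.764, -0.0, -0.0]
force: [-0.4, 0.2, -0.2]
width: 0.0853
```

```bash
python3 - <<'E'
from h import *
c=cam('wrist'); s=ctrl.get_state(); save(c,'w1'); print(s['eef_pos'],R.from_quat(s['eef_rot']).as_matrix().round(3).tolist(),s['qpos'].round(3),s['clock'])
P=cloud(c); px=c['pixels']; hsv=cv2.cvtColor(px,cv2.COLOR_RGB2HSV); H,S,V=[hsv[...,i].astype(int) for i in range(3)]
m=(H>55)&(H<95)&(S>80)&(P[...,2]>.05); q=P[m]; print(len(q),np.median(q,0),np.percentile(q,2,axis=0),np.percentile(q,98,axis=0))
t=q[q[:,2]>np.percentile(q[:,2],90)-.004]; print(t.mean(0))
print(cv2.minAreaRect(t[:,:2].astype(np.float32)))
E
```

```text
[0.47207895 0.08921674 0.15051673] [[-0.163, 0.987, 0.0], [0.987, 0.163, -0.004], [-0.004, -0.0, -1.0]] [-0.023 -0.104  2.089 -0.004  1.157 -0.185] 1.65
453 [0.47003945 0.09723415 0.07480811] [0.46079359 0.09145929 0.0671438 ] [0.48018965 0.10327509 0.25832246]
[0.47051561 0.09660139 0.09154005]
((0.47043725848197937, 0.09779583662748337), (0.020666174590587616, 0.012348681688308716), 9.001306533813477)
```

View pics/w1.png

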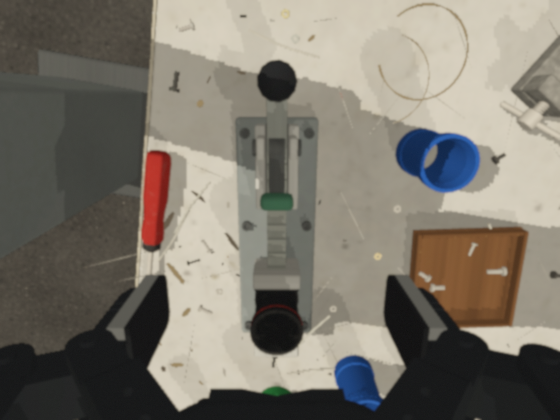

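The wrist view shows the tab at (277,202), the knob at (277,81), the tube at (276,330) and the screwdriver at (155,200), well clear. The arm was still settling, so I'll let it settle and measure again.

>>> play_rows(
  rows=[
    [[0,0,0,0,0,0,0],[0,0,0,0,0,0,0]],
  ],
)

```text
clock: 1.9
eef_pos: [0.4702, 0.0956, 0.1511]
eef_rot: [0.644, 0.765, -0.0, -0.0]
force: [-0.0, 0.7, 0.3]
width: 0.0854
```

```bash
cat > m.py <<'E'
from h import *
c=cam('wrist'); s=ctrl.get_state(); print(s['eef_pos'].round(4),R.from_quat(s['eef_rot']).as_matrix().round(3).tolist(),s['clock'],s['force'].round(1))
P=cloud(c); px=c['pixels']; hsv=cv2.cvtColor(px,cv2.COLOR_RGB2HSV); H,S,V=[hsv[...,i].astype(int) for i in range(3)]
T=R.from_quat(s['eef_rot']).as_matrix()
def rep(n,q):
    q=q[np.isfinite(q[:,0])]
    a=np.radians(9.8); B=np.array([[np.cos(a),np.sin(a)],[-np.sin(a),np.cos(a)]])
    k=q[:,:2]@B.T; lo,hi=np.percentile(k,[2,98],axis=0); ce=(lo+hi)/2; w=B.T@ce
    print(n,len(q),'centre',w.round(4),'ext',(hi-lo).round(4),'z',np.percentile(q[:,2],[5,50,95]).round(4),'tool shift mm',(T.T@(np.r_[w,0]-np.r_[s['eef_pos'][:2],0])*1000).round(1))
z=P[...,2]; win=np.hypot(P[...,0]-.47,P[...,1]-.09)<.2
rep('tab',P[(H>55)&(H<95)&(S>80)&(z>.055)&(z<.11)&(np.abs(P[...,1]-.094)<.05)])
rep('knob',P[(z>.064)&(z<.078)&(np.hypot(P[...,0]-.452,P[...,1]-.2)<.06)&(V<70)&(S<90)])
rep('tube',P[(z>.064)&(z<.08)&(np.hypot(P[...,0]-.489,P[...,1]+.013)<.035)])
E
python3 m.py
```

```text
[0.4703 0.0958 0.1512] [[-0.172, 0.985, -0.0], [0.985, 0.172, 0.0], [0.0, -0.0, -1.0]] 1.95 [-0.6  0.5 -0.3]
tab 424 centre [0.4704 0.0959] ext [0.0196 0.0084] z [0.0681 0.0747 0.076 ] tool shift mm [ 0.1  0.1 -0. ]
knob 1177 centre [0.457  0.1762] ext [0.0223 0.0218] z [0.0701 0.0713 0.0728] tool shift mm [81.4  0.7  0. ]
tube 1218 centre [ 0.4888 -0.0112] ext [0.0402 0.0411] z [0.0647 0.0711 0.0733] tool shift mm [-1.086e+02 -1.000e-01 -0.000e+00]
```

>>> play_rows(
  rows=[
    [[0,0,30,0,0,0,60],[0,0,60,0,0,0,90],[0,0,85,0,0,0,110],[0,0,98,0,0,0,110],[0,0,104,0,0,0,110],[0,0,104,0,0,0,110],[0,0,104,0,0,0,255],[0,0,104,0,0,0,255],[0,0,104,0,0,0,255],[0,0,104,0,0,0,255],[0,0,104,0,0,0,255]],
  ],
)

```text
clock: 3.32
eef_pos: [0.4707, 0.0948, 0.0474]
eef_rot: [0.644, 0.765, 0.0, 0.0]
force: [-0.5, 0.3, 1.7]
width: 0.0004
```

```bash
python3 - <<'E'
from h import *
a=cam('wrist'); b=cam('scene')
print(ctrl.get_state()['width'],ctrl.get_state()['eef_pos'])
im=np.hstack([a['pixels'][150:,80:480][:, :],cv2.resize(b['pixels'][160:295,140:340],(400,270))])
cv2.imwrite('pics/w2.png',im[:,:,::-1])
E
```

```text
-2.80784421704335e-05 [0.47068974 0.09482557 0.04732415]
```

View pics/w2.png

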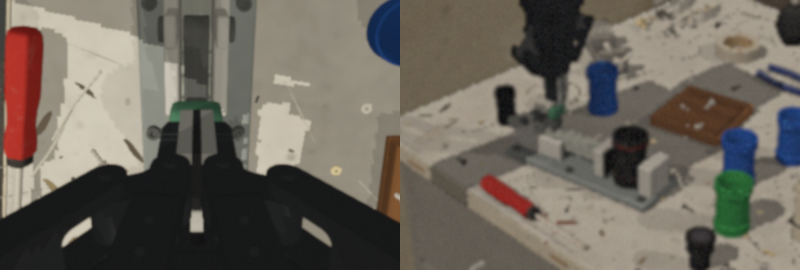

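The shut fingers are at about (195,140) and the green tab at (200,110), on the +y side of them. The tab has slipped out or been pushed back, so I'll open, rise and measure again.

>>> play_rows(
  rows=[
    [[0,0,0,0,0,0,60],[0,0,0,0,0,0,60],[0,0,0,0,0,0,60],[0,0,-30,0,0,0,30],[0,0,-70,0,0,0,0],[0,0,-100,0,0,0,0],[0,0,-100,0,0,0,0],[0,0,-100,0,0,0,0],[0,0,-100,0,0,0,0]],
  ],
)

```text
clock: 4.55
eef_pos: [0.4695, 0.0948, 0.1454]
eef_rot: [0.644, 0.765, -0.001, -0.001]
force: [-0.4, 0.7, 0.5]
width: 0.0854
```

```bash
python3 m.py; python3 - <<'E'
from h import *
c=cam('wrist'); cv2.imwrite('pics/w3.png',cv2.resize(c['pixels'][40:360,150:400],(500,600))[:,:,::-1])
E
```

```text
[0.4696 0.0948 0.1456] [[-0.17, 0.985, -0.003], [0.985, 0.17, 0.0], [0.001, -0.003, -1.0]] 4.6 [ 1.  -0.5  0.6]
tab 446 centre [0.4706 0.0958] ext [0.0195 0.0088] z [0.0689 0.0747 0.0761] tool shift mm [ 0.8  1.1 -0. ]
knob 1237 centre [0.457 0.176] ext [0.0224 0.0225] z [0.0699 0.0714 0.0729] tool shift mm [82.1  1.4  0. ]
tube 1267 centre [ 0.4888 -0.0112] ext [0.0401 0.0408] z [0.0648 0.071  0.0733] tool shift mm [-1.077e+02  9.000e-01 -1.000e-01]
```

View pics/w3.png

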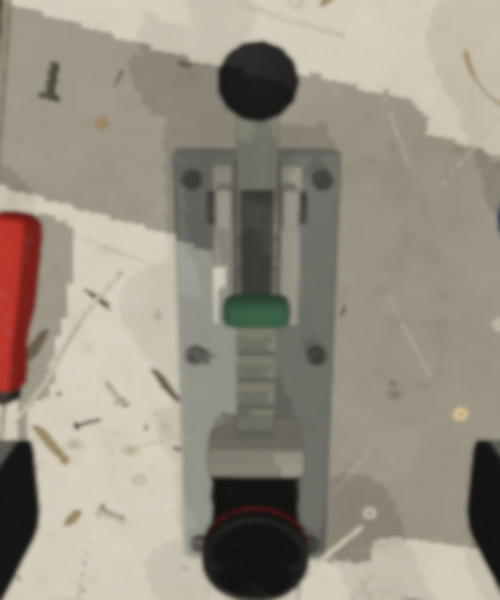

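The tab has not moved: it is at (257,310) in this crop, with the pawl still down. The fingers must have shut beside it or above it, so I'll check where they lie in the tool frame using depth.

```bash
python3 - <<'E'
from h import *
c=cam('wrist'); print(c['tool_from_camera'].round(3).tolist(), c['mtx'].round(1).tolist())
c['c2w']=c['tool_from_camera']; P=cloud(c); d=c['depth']
m=(d>0)&(P[...,2]<.01)&(P[...,2]>-.15)
q=P[m]; v,u=np.nonzero(m)
print(len(q)); 
for lo in (-.06,-.05,-.04,-.03,-.02,-.01,0):
    k=q[(q[:,2]>=lo)&(q[:,2]<lo+.01)]
    if len(k): 
        for sgn in (-1,1):
            kk=k[k[:,1]*sgn>0]; 
            if len(kk): print(lo,sgn,len(kk),kk.min(0).round(3),kk.max(0).round(3))
E
```

```text
[[-0.0, 0.956, 0.295, 0.075], [1.0, 0.0, 0.0, 0.0], [0.0, 0.295, -0.956, -0.175], [0.0, 0.0, 0.0, 1.0]] [[369.1, 0.0, 276.3], [0.0, 369.1, 209.2], [0.0, 0.0, 1.0]]
37441
-0.06 -1 831 [-0.012 -0.056 -0.06 ] [ 0.011 -0.042 -0.05 ]
-0.06 1 830 [-0.012  0.043 -0.06 ] [ 0.011  0.057 -0.05 ]
-0.05 -1 162 [-0.011 -0.048 -0.05 ] [ 0.011 -0.042 -0.045]
-0.05 1 168 [-0.011  0.043 -0.05 ] [ 0.011  0.049 -0.045]
```

The open fingertips measure about 45 mm behind the reported TCP, where 13 mm is stated. I'll close in the air to measure where the tips really are.

>>> play_rows(
  rows=[
    [[0,0,0,0,0,0,180],[0,0,0,0,0,0,180],[0,0,0,0,0,0,180],[0,0,0,0,0,0,180],[0,0,0,0,0,0,180]],
  ],
)

```text
clock: 5.32
eef_pos: [0.4707, 0.0948, 0.1474]
eef_rot: [0.644, 0.765, 0.0, 0.0]
force: [-0.1, 0.7, -0.1]
width: 0.025
```

```bash
cat > f.py <<'E'
from h import *
c=cam('wrist'); c['c2w']=c['tool_from_camera']; P=cloud(c); d=c['depth']
m=(d>0)&(P[...,2]<.02)&(P[...,2]>-.06)&(abs(P[...,0])<.03)
q=P[m]; print(ctrl.get_state()['width'],ctrl.get_state()['eef_pos'])
for lo in np.arange(-.06,.02,.01):
    k=q[(q[:,2]>=lo)&(q[:,2]<lo+.01)]
    for s in (-1,1):
        kk=k[k[:,1]*s>0]
        if len(kk): print(lo.round(2),s,len(kk),kk.min(0).round(3),kk.max(0).round(3))
E
python3 f.py
```

```text
0.02518868432183898 [0.4707261  0.09483933 0.1473662 ]
-0.06 -1 607 [-0.012 -0.026 -0.06 ] [ 0.011 -0.012 -0.05 ]
-0.06 1 607 [-0.011  0.013 -0.06 ] [ 0.011  0.027 -0.05 ]
-0.05 -1 486 [-0.012 -0.026 -0.05 ] [ 0.011 -0.012 -0.04 ]
-0.05 1 481 [-0.011  0.013 -0.05 ] [ 0.011  0.027 -0.04 ]
-0.04 -1 142 [-0.011 -0.024 -0.04 ] [ 0.011 -0.012 -0.033]
-0.04 1 135 [-0.011  0.013 -0.04 ] [ 0.011  0.024 -0.032]
```

The real fingertips are about 32 mm behind the reported TCP, with no sideways offset. That explains the miss. I'll descend 32 mm farther.

>>> play_rows(
  rows=[
    [[1,0,20,0,0,0,110],[1,0,50,0,0,0,110],[1,0,80,0,0,0,110],[1,0,105,0,0,0,110],[1,0,120,0,0,0,110],[1,0,129,0,0,0,110],[1,0,130,0,0,0,110],[1,0,130,0,0,0,255],[1,0,130,0,0,0,255],[1,0,130,0,0,0,255],[1,0,130,0,0,0,255]],
  ],
)

```text
clock: 6.75
eef_pos: [0.4706, 0.0954, 0.0181]
eef_rot: [0.644, 0.765, -0.0, 0.0]
force: [-3.2, -3.4, 5.6]
width: 0.023
```

>>> play_rows(
  rows=[
    [[-2.6,0,-3.4,0,-5,0,255],[-4.9,0,-6.9,0,-10,0,255],[-6.8,0,-10.6,0,-15,0,255],[-8.4,0,-14.5,0,-20,0,255],[-9.7,0,-18.6,0,-25,0,255],[-10.6,0,-22.7,0,-30,0,255],[-10.6,0,-22.7,0,-30,0,255],[-10.6,0,-22.7,0,-30,0,255]],
  ],
)

```text
clock: 7.75
eef_pos: [0.4723, 0.0857, 0.0404]
eef_rot: [0.623, 0.739, -0.166, 0.197]
force: [-3.3, -0.1, 4.2]
width: 0.0228
```

>>> play_rows(
  rows=[
    [[0,0,0,0,0,0,110],[0,0,0,0,0,0,110],[0,0,0,0,0,0,110],[0,0,-25,0,0,0,80],[0,0,-60,0,0,0,60],[0,0,-100,0,0,0,60],[0,0,-115,0,10,0,60],[0,0,-115,0,20,0,60],[0,0,-115,0,30,0,60],[0,0,-115,0,30,0,60],[0,0,-115,0,30,0,60]],
  ],
)

```text
clock: 9.12
eef_pos: [0.4623, 0.142, 0.1392]
eef_rot: [0.644, 0.765, -0.001, 0.0]
force: [-0.9, 1.0, 0.0]
width: 0.0654
```

```bash
sed -i 's/z>.064)&(z<.078)/z>.062)\&(z<.08)/' m.py; python3 m.py
```

```text
[0.4621 0.1425 0.1392] [[-0.171, 0.985, -0.001], [0.985, 0.171, -0.001], [-0.001, -0.001, -1.0]] 9.175 [-0.4 -0.5  0. ]
tab 446 centre [0.4679 0.1115] ext [0.0195 0.0085] z [0.0869 0.0899 0.0917] tool shift mm [-31.5   0.4   0. ]
knob 1182 centre [0.457  0.1772] ext [0.0224 0.0236] z [0.0694 0.0712 0.0726] tool shift mm [35.1  0.9 -0. ]
tube 594 centre [ 0.4874 -0.0019] ext [0.0397 0.0228] z [0.0648 0.0706 0.0731] tool shift mm [-146.5    0.2    0.2]
```

>>> play_rows(
  rows=[
    [[18,0.5,0,0,0,0,90],[35,0.8,0,0,0,0,90],[35,0.8,30,0,0,0,90],[35,0.8,65,0,0,0,90],[35,0.8,100,0,0,0,90],[35,0.8,122,0,0,0,90],[35,0.8,132,0,0,0,90],[35,0.8,132,0,0,0,90],[35,0.8,132,0,0,0,255],[35,0.8,132,0,0,0,255],[35,0.8,132,0,0,0,255],[35,0.8,132,0,0,0,255]],
  ],
)

```text
clock: 10.68
eef_pos: [0.4567, 0.1767, 0.009]
eef_rot: [0.644, 0.765, -0.001, -0.001]
force: [-5.1, -1.1, 7.0]
width: 0.0223
```

>>> play_rows(
  rows=[
    [[6,0,0,0,0,0,255],[13,0,0,0,0,0,255],[20,0,0,0,0,0,255],[27,0,0,0,0,0,255],[34,0,0,0,0,0,255],[40,0,0,0,0,0,255],[45,0,0,0,0,0,255],[49,0,0,0,0,0,255],[51,0,0,0,0,0,255],[51,0,0,0,0,0,255],[51,0,0,0,0,0,255]],
  ],
)

```text
clock: 12.05
eef_pos: [0.4486, 0.2248, 0.0089]
eef_rot: [0.644, 0.765, -0.002, 0.001]
force: [-3.9, -9.4, 7.5]
width: 0.0226
```

>>> play_rows(
  rows=[
    [[0,0,0,0,0,0,90],[0,0,0,0,0,0,90],[0,0,0,0,0,0,90],[0,0,-35,0,0,0,90],[0,0,-80,0,0,0,60],[0,0,-130,0,0,0,60],[-50,0,-135,0,0,0,60],[-84,0,-135,0,0,0,60],[-84,0,-135,0,0,0,60],[-84,0,-135,0,0,0,60],[-84,0,-135,0,0,0,60]],
  ],
)

```text
clock: 13.42
eef_pos: [0.4627, 0.145, 0.1424]
eef_rot: [0.644, 0.765, -0.0, -0.0]
force: [0.6, 0.7, 0.7]
width: 0.0655
```

```bash
python3 m.py
```

```text
[0.4627 0.145  0.1424] [[-0.171, 0.985, -0.001], [0.985, 0.171, 0.0], [0.0, -0.0, -1.0]] 13.475 [ 0.1 -0.6 -0.9]
tab 433 centre [0.4679 0.1115] ext [0.0195 0.0087] z [0.0871 0.09   0.0917] tool shift mm [-33.9  -0.6  -0. ]
knob 1234 centre [0.449  0.2246] ext [0.0217 0.0222] z [0.07   0.0714 0.0729] tool shift mm [80.8  0.1  0. ]
tube 595 centre [ 0.4872 -0.0014] ext [0.0396 0.0219] z [0.0646 0.0706 0.0732] tool shift mm [-148.4   -1.    -0. ]
```

>>> play_rows(
  rows=[
    [[-3,-0.7,3,0,-10,0,90],[-3,-0.7,3,0,-20,0,90],[-3,-0.7,3,0,-30,0,90],[-18,-0.7,29,0,-30,0,90],[-33,-0.7,55,0,-30,0,90],[-48,-0.7,81,0,-30,0,90],[-57,-0.7,96.5,0,-30,0,90],[-60.5,-0.7,102.6,0,-30,0,90],[-60.5,-0.7,102.6,0,-30,0,90],[-60.5,-0.7,102.6,0,-30,0,255],[-60.5,-0.7,102.6,0,-30,0,255],[-60.5,-0.7,102.6,0,-30,0,255]],
  ],
)

```text
clock: 14.98
eef_pos: [0.4725, 0.0844, 0.041]
eef_rot: [0.623, 0.738, -0.167, 0.198]
force: [-3.4, -0.5, 5.7]
width: 0.0222
```

>>> play_rows(
  rows=[
    [[2.9,0,3.1,0,5,0,255],[6,0,6,0,10,0,255],[9.3,0,8.5,0,15,0,255],[12.9,0,10.8,0,20,0,255],[16.7,0,12.7,0,25,0,255],[20.6,0,14.3,0,30,0,255],[22.2,0,14.9,0,32,0,255],[22.2,0,14.9,0,32,0,255],[22.2,0,14.9,0,32,0,255]],
  ],
)

```text
clock: 16.1
eef_pos: [0.4707, 0.0956, 0.0177]
eef_rot: [0.644, 0.765, 0.011, -0.013]
force: [-7.0, -2.2, 11.6]
width: 0.0225
```

>>> play_rows(
  rows=[
    [[0,0,0,0,0,0,90],[0,0,0,0,0,0,90],[0,0,0,0,0,0,90],[0,0,-40,0,0,0,60],[0,0,-90,0,0,0,30],[0,0,-130,0,-1,0,0],[0,0,-130,0,-2,0,0],[0,0,-130,0,-2,0,0],[0,0,-130,0,-2,0,0],[0,0,-130,0,-2,0,0]],
  ],
)

```text
clock: 17.35
eef_pos: [0.4705, 0.0915, 0.1444]
eef_rot: [0.644, 0.765, -0.001, -0.001]
force: [-0.2, -0.1, -0.1]
width: 0.0854
```

```bash
python3 m.py; python3 - <<'E'
from h import *
c=cam('wrist'); cv2.imwrite('pics/w4.png',cv2.resize(c['pixels'][20:380,150:410],(433,600))[:,:,::-1])
E
```

```text
[0.4707 0.0915 0.1447] [[-0.17, 0.985, -0.002], [0.985, 0.17, 0.0], [0.001, -0.002, -1.0]] 17.4 [-0.5  0.  -0.6]
tab 453 centre [0.4708 0.0954] ext [0.02   0.0089] z [0.0681 0.074  0.0755] tool shift mm [3.8 0.7 0. ]
knob 543 centre [0.4506 0.2155] ext [0.0199 0.0082] z [0.065  0.0708 0.0723] tool shift mm [1.256e+02 1.300e+00 1.000e-01]
tube 1269 centre [ 0.4889 -0.0112] ext [0.0405 0.0408] z [0.0649 0.071  0.0732] tool shift mm [-1.043e+02  4.000e-01 -1.000e-01]
```

View pics/w4.png

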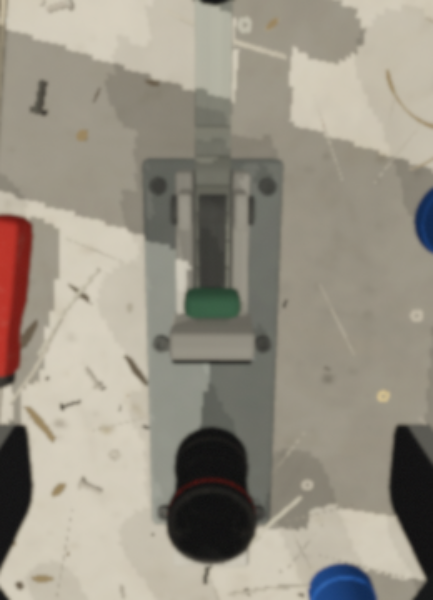

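Pawl down (tab at (212,303)), bar back, moving jaw at (212,342) well away from the tube at (211,510). Now to the tube.

>>> play_rows(
  rows=[
    [[-50,0,0,0,0,0,0],[-95,0.4,0,0,0,0,0],[-104,0.4,10,0,0,0,0],[-104,0.4,45,0,0,0,0],[-104,0.4,85,0,0,0,0],[-104,0.4,120,0,0,0,0],[-104,0.4,140,0,0,0,0],[-104,0.4,149,0,0,0,0],[-104,0.4,149,0,0,0,0],[-104,0.4,149,0,0,0,255],[-104,0.4,149,0,0,0,255],[-104,0.4,149,0,0,0,255]],
  ],
)

```text
clock: 18.95
eef_pos: [0.49, -0.0111, -0.002]
eef_rot: [0.644, 0.765, 0.0, 0.0]
force: [-0.6, -0.0, 3.7]
width: 0.0411
```

>>> play_rows(
  rows=[
    [[0,0,0,0,0,0,255],[0,0,0,0,0,0,255]],
  ],
)

```text
clock: 19.2
eef_pos: [0.49, -0.0111, -0.002]
eef_rot: [0.644, 0.765, 0.0, 0.0]
force: [-2.6, -0.9, 5.6]
width: 0.0412
```

>>> play_rows(
  rows=[
    [[0,0,-10,0,0,0,255],[0,0,-30,0,0,0,255],[0,0,-60,0,0,0,255],[0,0,-85,0,0,0,255],[2,25,-90,0,0,0,255],[4,60,-90,0,0,0,255],[7,95,-90,0,0,0,255],[9,130,-90,0,0,0,255],[11,160,-90,0,0,0,255],[12,177,-90,0,0,0,255],[12,177,-90,0,0,0,255],[12,177,-90,0,0,0,255]],
  ],
)

```text
clock: 20.7
eef_pos: [0.6609, 0.031, 0.0866]
eef_rot: [0.644, 0.765, -0.0, -0.0]
force: [0.3, -0.5, -1.8]
width: 0.0407
```

```bash
python3 - <<'E'
from h import *
s=ctrl.get_state(); print(s['width'],s['eef_pos'])
c=cam('wrist'); save(c,'w5'); P=cloud(c); px=c['pixels']; hsv=cv2.cvtColor(px,cv2.COLOR_RGB2HSV); H,S,V=[hsv[...,i].astype(int) for i in range(3)]
m=(H<20)&(S>90)&(P[...,2]>-.01)&(P[...,2]<.02)&(np.hypot(P[...,0]-.66,P[...,1]-.03)<.08)
print(cv2.minAreaRect(P[m][:,:2].astype(np.float32)),np.nanpercentile(P[m],[1,99],axis=0))
E
```

```text
0.04072223536557619 [0.66093383 0.03098595 0.08660791]
((0.6634191274642944, 0.03202706202864647), (0.09921550005674362, 0.09871821105480194), 11.59874439239502) [[ 0.60996353 -0.01406146  0.00313858]
 [ 0.71592142  0.08609528  0.01550636]]
```

View pics/w5.png

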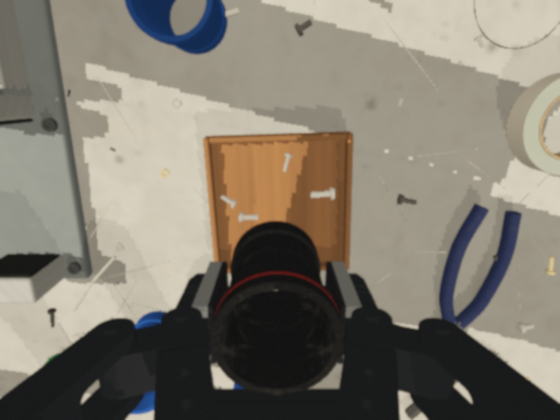

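The tube is held upright over the tray (tray centre about (282,205), measured at (0.663,0.032)). The pliers are clear. Lowering now.

>>> play_rows(
  rows=[
    [[1,2.5,20,0,0,0,255],[1,2.5,45,0,0,0,255],[1,2.5,68,0,0,0,255],[1,2.5,82,0,0,0,255],[1,2.5,89,0,0,0,255],[1,2.5,92,0,0,0,255],[1,2.5,94,0,0,0,255],[1,2.5,95,0,0,0,255],[1,2.5,95,0,0,0,255]],
  ],
)

```text
clock: 21.88
eef_pos: [0.6644, 0.0324, -0.0076]
eef_rot: [0.644, 0.765, 0.0, 0.0]
force: [0.1, 0.7, -0.9]
width: 0.0411
```

>>> play_rows(
  rows=[
    [[0,0,0.5,0,0,0,110],[0,0,0.5,0,0,0,70],[0,0,0.5,0,0,0,60],[0,0,0.5,0,0,0,60],[0,0,-20,0,0,0,60],[0,0,-50,0,0,0,60],[0,0,-90,0,0,0,60],[-30,0,-140,0,0,0,60],[-60,0,-160,0,0,0,60],[-60,0,-160,0,0,0,60],[-60,0,-160,0,0,0,60],[-60,0,-160,0,0,0,60]],
  ],
)

```text
clock: 23.38
eef_pos: [0.6731, -0.0255, 0.1503]
eef_rot: [0.644, 0.765, -0.001, -0.001]
force: [-0.5, -0.5, 0.1]
width: 0.0651
```

```bash
python3 - <<'E'
from h import *
a=cam('wrist'); b=cam('scene'); P=cloud(a)
s=ctrl.get_state(); print(s['eef_pos'],s['force'])
m=(P[...,2]>.058)&(P[...,2]<.08)&(np.hypot(P[...,0]-.663,P[...,1]-.032)<.04); q=P[m]
print(len(q),(np.percentile(q[:,:2],2,axis=0)+np.percentile(q[:,:2],98,axis=0))/2,np.percentile(q[:,:2],98,axis=0)-np.percentile(q[:,:2],2,axis=0),np.percentile(q[:,2],[5,50,95]))
im=np.hstack([a['pixels'][:,80:480],cv2.resize(b['pixels'][160:300,140:340],(400,420))]); cv2.imwrite('pics/end.png',im[:,:,::-1])
E
```

```text
[ 0.67347679 -0.02562644  0.15046189] [0.78570159 0.57535287 0.19812461]
1342 [0.66459252 0.0314579 ] [0.04036227 0.04031045] [0.05936947 0.06610996 0.06752663]
```

View pics/end.png

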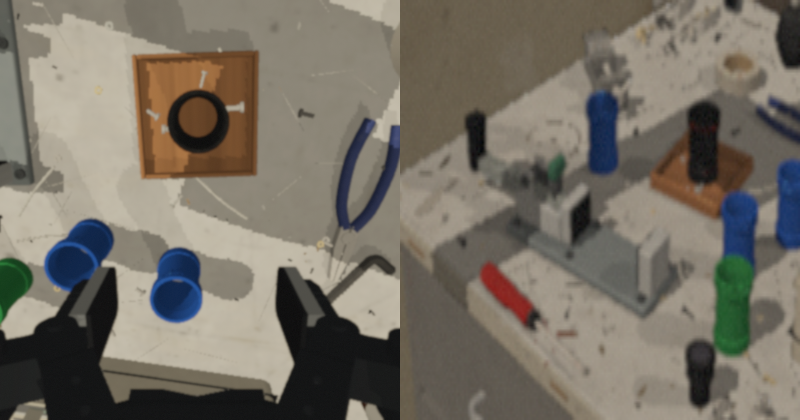

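The left half shows the tube standing upright in the middle of the tray at (198,120). The right half shows the jaw locked open, with screwdriver, eyepiece and pliers in place. Handing in.

```bash
python3 -c "
from h import *
print(ctrl.get_state()['qvel'].round(4)); print(ctrl.close_job())"
```

```text
[-0.0031  0.0008 -0.0052 -0.001  -0.0008 -0.0032]
the job is handed in; nothing more can be done
None
```

The job is handed in, and by my last checks every step was done in the order asked. No verdict was reported. I finished at about 23.5 s of the 61 s allowed.

- **Clamp:** I lifted the pawl about 0.5 rad and drew the bar back about 49 mm by its knob, until it met its stop. I then pressed the pawl back into the teeth; its tab top measured 74 mm high, against 75 mm before I started.
- **Tube:** It was taken out only after the pawl was down. It stands upright at (0.665, 0.031), about 1 mm from the measured tray centre of (0.663, 0.032). Its rim is at about 66 mm, which matches a tube on the tray floor, and the gripper is open and well clear.
- **Nearby tools:** The final pictures show the screwdriver, eyepiece and pliers where they were. I did not measure their positions again.

**One thing disagreed with the description:** the fingertips lie about 32 mm behind the reported TCP. My first pinch closed on air above the tab and moved nothing. I measured the offset with the wrist camera's depth and allowed for it in every later move.

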